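# Turn the water filter's valve lever to flush

### The arm

A 7-joint arm with a two-finger parallel gripper is mounted at the origin on the work surface. World frame = base frame: x ahead of the robot, y to its left, z up, the work surface at z = 0. Lengths are in m, angles in rad, forces in N, time in s.
With the tool pointing down it reaches from about 0.35 to 0.9 m from the base axis. Payload 8.1 kg.
Tool frame: the origin (TCP) lies midway between the tips of the shut fingers; the grasp point (between the pads) lies 19 mm behind it; z points along the fingers, y is the line along which they close (so a half turn about z gives the same grasp; the last joint's range is limited). The gripper opens to 92 mm and grips with 3 to 60 N. Pads are 19 mm wide; open, the fingers measure 130 mm over their backs; the gripper's body (75 mm by 190 mm) begins 47 mm behind the grasp point.
Start: joints at [-1.299, 0.434, 0.025, 1.573, -0.012, 1.134, -0.075], TCP at [0.229, 0.582, 0.187] pointing down, gripper open.
Joint ranges: [-2.62, 2.62], [-0.44, 2.09], [-1.27, 1.32], [0.08, 2.57], [-1.32, 4.46], [0.12, 2], [-2.74, 2.74]. Speed limits (rad/s): [2.22, 2.22, 3.01, 3.01, 3.14, 3.14, 3.14].

### API

Orientations are given as a rotation vector (axis times angle).
In Python, from cell import observe, cams, job gives the robot as it stands. The module is installed in compiled form; this text tells all that it offers.
- The arm moves only by the tool step_arm, never from a script. Its argument "steps" is a list of rows, each a list of 6 numbers: the shift along the world's x, y, z in mm, then the turn, a rotation vector about the world's x, y, z in rad. In form: [[dx, dy, dz, rx, ry, rz], ...]. A call has 1 to 20 rows; each row shifts and turns the commanded pose from where the row before left it; what a row does not reach is not made up. A row lasts 1/12 s, in which the tool goes at most 41.7 mm and 7.16 degrees, less where a joint would pass 70% of its speed; a pose out of reach is approached as far as the arm can. A call with a gripper value outside its range is refused whole. "gripper" is the opening, from 0 (shut) to 1 (fully open), set as the call begins (left out, the last holds). The fingers move at their own pace and stop on an object; "force" is the grip in N (left out, the last holds). Time passes only in rows, so rows that do not move let the fingers close. It gives the time, the measured TCP pose, the force, the opening and the grip force at its end, in the units of the state.
- observe(): the state, without advancing time (a new reading comes with each control period).
- cams.get_image(name): name is "side" or "top"; returns the picture (400x640x3 uint8, red, green, blue); there is no depth.
- cams.get_calibration(name): a dict with "fov_y" (degrees; the focal length in pixels is half the picture's height over the tangent of half this angle, whatever the lens; pixels are square), "cx", "cy" (the principal point, pixels), "world_to_cam" (4x4, takes a point from world to camera coordinates). Camera axes: x right, y up, looking along -z (the intrinsics and any distortion apply to the point x, -y, -z); pixel columns grow to the right and rows downward; lengths in m; the calibration is good to about 2 mm. A picture is of the moment at which its call begins. get_calibration takes no time and is no camera call.
- job.sign_off(): hands the job in; it is judged then, once.
The state is a dict: "clock": time; "joints": joint angles; "dq": joint speeds; "joint_efforts": joint torques, N m; "position": TCP position; "ee_rot": TCP orientation; "force": force on the tool from outside, world axes, zero at the start; "ft_torque": the same for the moment, N m; "width": opening from 0.0 (shut) to 1.0 (fully open); "gripper_force": force on a finger pad.
Only numpy, scipy, OpenCV 4.12 (cv2) and the standard library are available. Lean on these libraries where they do the work, as an engineer would, in place of code of your own. Each camera call takes 0.05 s, during which the arm holds its last target. There are 200 camera calls.

### The job

Set the water filter's valve to flush: press its black lever right down to free it, swing it round to the outlet pipe with the glass sight bowl, and let it spring fully up into that outlet's notch, which you must feel for because the cover sits a little askew. Do not force the lever against the notched ring, leave the loose things on the counter where they are, and let go.

Things in the scene. Friction and masses are not known exactly. Their poses are not given: they have to be found in the camera images.
- valve: Grey plastic body of the water filter's multiport valve, fixed on the counter. 132 mm across, 85 mm tall; the cover and its notched ring (top at 112 mm) sit on it. Origin: centre of its underside, on the lever's vertical turning axis. Its inlet pipe points along its own -x; its three outlets leave at bearings -60, 0 and +60 deg from its own +x. Turned up to 0.4 rad.
- handle: The valve's black lever. Origin: its cross pin, on the valve's vertical axis, 132 mm up. It reaches 116 mm out along its own -x; y runs across it, z up. It swings all round either way (about 2 N at the grip) and rocks on the pin against a spring: level (tilt 0) = nib down in a notch; pressing the grip end down lifts the nib. It points at the outlet in use when in that outlet's notch.
- lever_grip (a point): Centre of the lever's grip end: bar 52 mm long, 22 mm wide, 18 mm high, 90 mm from the axis. 149 mm up when level, about 136 mm when the nib rides on the ring, 127 mm at the hard stop (tilt 0.25 rad). Pressing it takes 4.5 N to start, 8 N until the nib is clear (13 mm down, tilt 0.15 rad), 10 N at the stop. It starts within 0.85 rad of the inlet's bearing, in a wrong notch or on the ring.
- lever_nib (a point): Foot of the 9 mm wide nib under the lever's tail, 44 mm from the axis beyond the pin from the grip (lever's own +x). In a notch it stands 7 mm below the ring's top and the lever is blocked both ways. Let go between notches, it rides lightly on the ring's flat top, the lever sloping 0.15 rad; swung on like that it drops in by itself at the next notch and the grip springs up 13 mm.
- ring_centre (a point): Centre of the ring's top face, 112 mm up on the turning axis. The ring has six notches 60 deg apart, 13 mm wide (nib play 2 mm, 2.5 deg, each way), one for each outlet and the inlet. The cover was screwed on askew: the lever drops in up to 0.12 rad (7 deg) to either side of an outlet's true bearing, unknown, to be found by feel. From the start, another notch must be passed to reach any outlet.
- sight_bowl: The outlet pipe that carries the clear glass sight bowl (a domed glass on a round grey collar): the flushing outlet. Upright, fixed, 44 mm across, 87 mm tall, standing 118 mm from the valve's axis at one of the three outlets (which one differs). Origin: centre of its foot on the counter.
- capped_a: Another outlet pipe, grey, with a flat screw cap, 42 mm across, 64 mm tall, fixed, 118 mm from the valve's axis. Origin: centre of its foot.
- capped_b: The third outlet pipe, the same as the other flat-capped one.
- cup: White ceramic mug, 80 mm across, 85 mm tall, loose bystander. Origin: centre of its underside.
- torch: Black torch, 156 mm long along its x, 38 mm thick, lying loose near the valve. Origin under its middle.
- wrench: Chrome ratchet socket wrench, about 202 mm long along its x, 50 mm high at the socket, lying loose beyond the valve. Origin under its middle.
- tumbler: Steel tumbler, 72 mm across, 95 mm tall, loose bystander. Origin: centre of its underside.
- jar: Amber glass jar with steel lid, 72 mm across, 100 mm tall, loose bystander. Origin: centre of its underside.
- cartridge: White filter cartridge standing on end, 62 mm across, 180 mm tall, loose bystander. Origin: centre of its underside.

How it is judged:
On the way:
1. the lever is pressed right down, nib well clear of the ring (tilted over 0.19 rad; clear at 0.15, stop at 0.25) (angle between handle's own z axis and vertical above 0.19 rad), for 0.2 s.
At the end, for the whole second after the job is handed in: The lever points at the sight-bowl outlet (the pipe's centre within 28 mm of the lever's line, so in that outlet's notch), is level within 0.05 rad (its nib fully down in the notch), at rest and released (angle between handle's own z axis and vertical below 0.05 rad and x of sight_bowl in the frame of handle below -0.08 m and y of sight_bowl in the frame of handle between -0.028 and 0.028 m and angular speed of handle below 0.1 rad/s); the robot touches nothing.
It fails at once if the lever is forced hard (over 120 N at the nib, some 60 N at the grip) against the notched ring (contact force between handle_c0 and anything else above 120 N).
It fails at once if one of the six loose things is pushed more than 30 mm away or tipped over (distance of any of cup, torch, wrench, tumbler, jar, cartridge from where it was at the start of the episode above 0.03 m or angle between any of cup, torch, wrench, tumbler, jar, cartridge's own z axis and vertical above 0.5 rad).
It also fails if it takes over 58 s, if anything falls off the work surface, if the arm or the gripper's body presses on something with over 40 N, if the wrist force passes 120 N, or if a joint passes its speed limit or range.

## Working session

There is one attempt and no reset: what is moved stays moved. The work goes in short steps, Python scripts to look and compute and a tool call to move; the robot and the scene stay as the last step left them, time stands still between calls to the robot, and variables do not carry over. Pictures are saved under pics/ and viewed, at most 10 in all, crops included, and the job is handed in when it is done.

Besides the shell and the picture viewer there is one more tool, called by a JSON object that holds its "method" and its "body". step_arm: Moves the arm, as the interface text tells. Its arguments: {"type":"object","properties":{"steps":{"type":"array","items":{"type":"array","items":{"type":"number"}}},"gripper":{"type":"number"},"force":{"type":"number"}},"required":["steps"]}

```bash
mkdir -p pics
cat > h.py <<'E'
import numpy as np, cv2
from cell import observe, cams, job
def snap(n,f):
    im=cams.get_image(n); cv2.imwrite(f,cv2.cvtColor(im,cv2.COLOR_RGB2BGR)); return im
def ray(n,u,v):
    c=cams.get_calibration(n); f=200/np.tan(np.radians(c["fov_y"])/2)
    W=np.array(c["world_to_cam"]); R=W[:3,:3]; o=-R.T@W[:3,3]
    return o, R.T@np.array([(u-c["cx"])/f,-(v-c["cy"])/f,-1])
def onz(n,u,v,z):
    o,d=ray(n,u,v); return o+d*(z-o[2])/d[2]
def proj(n,p):
    c=cams.get_calibration(n); f=200/np.tan(np.radians(c["fov_y"])/2)
    q=np.array(c["world_to_cam"])@np.append(p,1); return c["cx"]+f*q[0]/-q[2], c["cy"]+f*q[1]/q[2]
E
python3 - <<'E'
from h import *
snap("top","pics/t0.png"); snap("side","pics/s0.png")
for n in("top","side"): print(cams.get_calibration(n))
print(observe())
E
```

```text
{'fov_y': 51.41312323740642, 'cx': 323.52520587164724, 'cy': 205.70551538927515, 'world_to_cam': array([[ 0.01653948, -0.99985864, -0.00302374,  0.01903475],
       [ 0.97656754,  0.01550506,  0.2146519 , -0.54275144],
       [-0.21457468, -0.00650311,  0.97668594, -1.3280603 ],
       [ 0.        ,  0.        ,  0.        ,  1.        ]])}
{'fov_y': 44.693867557770716, 'cx': 319.3557314025601, 'cy': 193.81618395788686, 'world_to_cam': array([[ 0.8056532 , -0.59230829, -0.00968532, -0.41956488],
       [ 0.40826675,  0.54332621,  0.73356315, -0.33479235],
       [-0.42923325, -0.59495169,  0.67955228, -1.43043324],
       [ 0.        ,  0.        ,  0.        ,  1.        ]])}
{'clock': 0.1, 'joints': array([-1.29859606,  0.43513893,  0.0249599 ,  1.57395451, -0.01154955,
        1.13401064, -0.07511287]), 'dq': array([ 1.72947680e-03, -2.07287743e-03,  1.39016854e-03, -1.69920444e-03,
        1.85840680e-03,  3.57797942e-05,  1.22364985e-03]), 'joint_efforts': array([ 2.70120516e-03, -6.69129324e+01,  9.88161564e-01, -3.15145433e+01,
       -6.03389041e-02,  3.74338450e-02,  6.64780964e-05]), 'position': array([0.22868728, 0.5811346 , 0.18665224]), 'ee_rot': array([-5.85351811e-01, -3.08648483e+00,  2.14372372e-03]), 'force': array([-0.03387187,  0.75165685, -0.4109115 ]), 'ft_torque': array([-0.01120565,  0.02834562, -0.04121244]), 'gripper_force': 0.0, 'width': 0.9984457935603851}
```

View pics/t0.png

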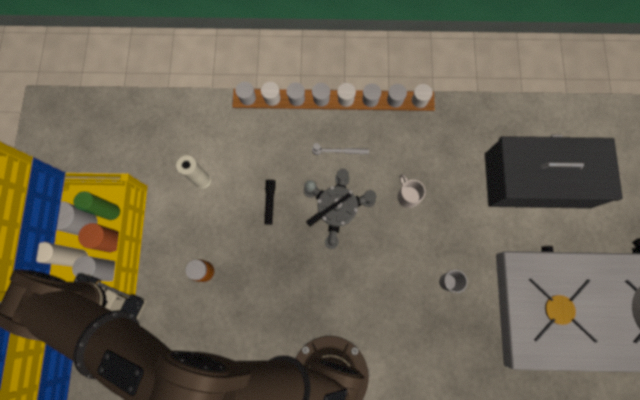

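View pics/s0.png

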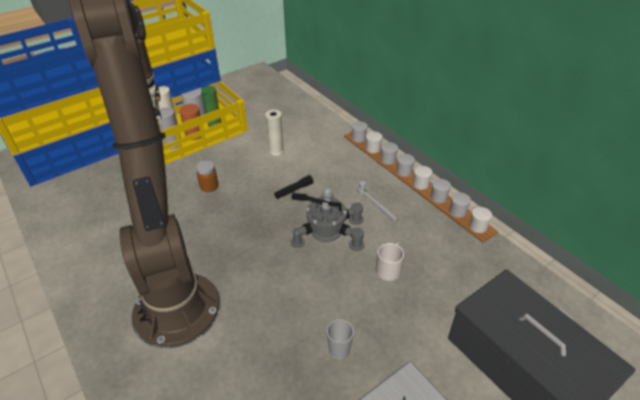

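The top view shows the valve at about (336,205), with pipes at (311,187), (343,177), (369,198) and (332,240). The black lever runs from (307,222) to (350,196). I'll zoom in on both views.

Run:
```python
import cv2,numpy as np
a=cv2.imread("pics/t0.png")[150:260,255:400]; b=cv2.imread("pics/s0.png")[165:265,260:400]
a=cv2.resize(a,(725,550),interpolation=cv2.INTER_CUBIC); cv2.imwrite("pics/t0c.png",a)
b=cv2.resize(b,(700,500),interpolation=cv2.INTER_CUBIC); cv2.imwrite("pics/s0c.png",b)
```

```text
(no output)
```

View pics/t0c.png

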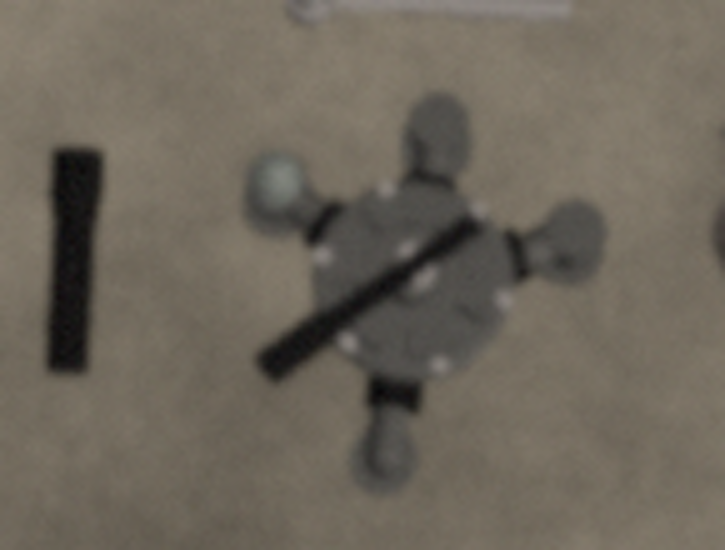

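View pics/s0c.png

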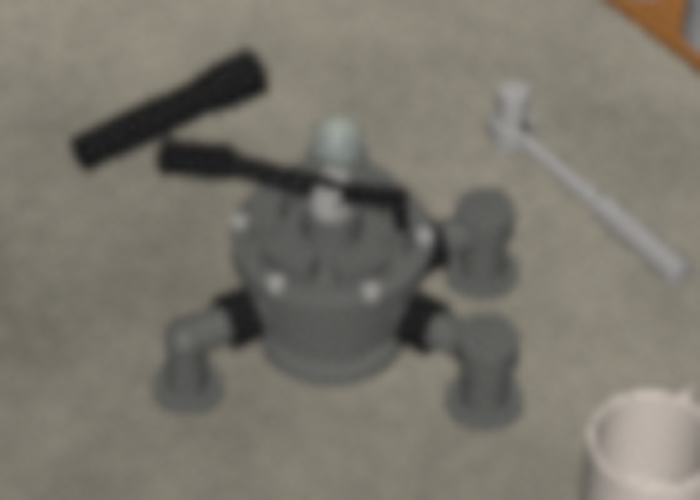

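Crops: the sight bowl is at the upper left in the top view (crop 280,180), the lever grip end is at crop (272,365), the nib tail is at (475,228) and the inlet is at the bottom. I'll compute the geometry next.

Run:
```python
from h import *
t=lambda u,v,z:onz("top",255+u/5,150+v/5,z)
s=lambda u,v,z:onz("side",260+u/5,165+v/5,z)
P={"bowl":t(283,178,.08),"capA":t(437,118,.064),"capB":t(578,226,.064),"inlet":t(386,455,.05),"ringc":t(412,275,.112),"hub":t(418,278,.13)}
for k,p in P.items(): print(k,p.round(4))
for z in(.149,.136): print("grip end",t(272,365,z).round(4),"side",s(160,158,z).round(4))
print("tail",t(475,228,.137).round(4),t(475,228,.125).round(4))
print("side bowl",s(338,135,.08).round(4),"capB",s(485,330,.064).round(4),"capA",s(483,205,.064).round(4))
# circle centre from three pipes with radius 118
from scipy.optimize import least_squares
A=np.array([(P[k]+0)[:2] for k in("bowl","capA","capB")])
r=least_squares(lambda x:(A-[[x[0]+.118*np.cos(x[2]+a),x[1]+.118*np.sin(x[2]+a)] for a in np.radians([60,0,-60])]).ravel(),[.55,0,0])
print(r.x,r.fun.round(4))
c=r.x[:2]; 
for z in(.149,.136):
  for n,p in(("grip",t(272,365,z)),("sidegrip",s(160,158,z))):
    d=p[:2]-c; print(n,z,np.hypot(*d),np.degrees(np.arctan2(d[1],d[0])))
im=cv2.imread("pics/t0.png").astype(int); # dark lever mask
m=((im.max(2)<45)).astype(np.uint8); m[:, :300]=0; m[:,360:]=0; m[:185]=0;m[235:]=0
n,l,st,ce=cv2.connectedComponentsWithStats(m); print(st,ce)
# loose things
T=lambda u,v,z:onz("top",u,v,z).round(3)
print("torch",T(269,181,.03),T(269,223,.03),"cart",T(184,162,.18),"jar",T(199,269,.1),"cup",T(411,195,.085),"wr",T(317,149,.05))
```

```text
bowl [0.6055 0.0684 0.08  ]
capA [ 0.6535 -0.0342  0.064 ]
capB [ 0.5797 -0.129   0.064 ]
inlet [ 0.4256 -0.0027  0.05  ]
ringc [ 0.5337 -0.017   0.112 ]
hub [ 0.5279 -0.0203  0.13  ]
grip end [0.4672 0.07   0.149 ] side [0.4553 0.0565 0.149 ]
grip end [0.4695 0.0705 0.136 ] side [0.4626 0.0684 0.136 ]
tail [ 0.5593 -0.0559  0.137 ] [ 0.5622 -0.0566  0.125 ]
side bowl [0.6049 0.0652 0.08  ] capB [ 0.5794 -0.1252  0.064 ] capA [ 0.6516 -0.0357  0.064 ]
[ 0.53482984 -0.0219389  -0.1229717 ] [-0.0004 -0.0038  0.0015  0.0022 -0.0011  0.0016]
grip 0.149 0.11408783122749042 126.34748687796173
sidegrip 0.149 0.11165831349892719 135.3974296377258
grip 0.136 0.11317640394904054 125.25724060698616
sidegrip 0.136 0.11563991258393568 128.6594389346276
[[     0      0    640    400 255708]
 [   338    185      3      1      3]
 [   317    191      6      7     19]
 [   307    194     43     32    211]
 [   357    197      3      8     11]
 [   329    225     10      7     48]] [[319.49003551 199.48623039]
 [339.         185.        ]
 [319.26315789 194.        ]
 [326.21327014 210.2985782 ]
 [358.         200.27272727]
 [333.125      228.29166667]]
torch [0.633 0.218 0.03 ] [0.486 0.211 0.03 ] cart [0.648 0.464 0.18 ] jar [0.324 0.415 0.1  ] cup [ 0.577 -0.26   0.085] wr [0.745 0.054 0.05 ]
```

{"method": "step_arm", "body": {"steps": [[0, 0, 15, 0, 0, 0], [0, 0, 15, 0, 0, 0], [14, -29.3, 0, 0, 0, -0.0306], [14, -29.3, 0, 0, 0, -0.0306], [14, -29.3, 0, 0, 0, -0.0306], [14, -29.3, 0, 0, 0, -0.0306], [14, -29.3, 0, 0, 0, -0.0306], [14, -29.3, 0, 0, 0, -0.0306], [14, -29.3, 0, 0, 0, -0.0306], [14, -29.3, 0, 0, 0, -0.0306], [14, -29.3, 0, 0, 0, -0.0306], [14, -29.3, 0, 0, 0, -0.0306], [14, -29.3, 0, 0, 0, -0.0306], [14, -29.3, 0, 0, 0, -0.0306], [14, -29.3, 0, 0, 0, -0.0306], [14, -29.3, 0, 0, 0, -0.0306], [14, -29.3, 0, 0, 0, -0.0306], [14, -29.3, 0, 0, 0, -0.0306], [14, -29.3, 0, 0, 0, -0.0306]], "gripper": 1}}

```text
clock: 1.68
position: [0.467, 0.0819, 0.2173]
ee_rot: [-1.361, -2.831, 0.0]
force: [1.1, 0.5, 0.8]
width: 1.0
gripper_force: 0.0
```

{"method": "step_arm", "body": {"steps": [[6, -14, 0, 0, 0, -0.018], [6.5, -14, 0, 0, 0, -0.018], [0, 0, -25, 0, 0, 0], [0, 0, -25, 0, 0, 0], [0, 0, 0, 0, 0, 0]]}}

```text
clock: 2.1
position: [0.4764, 0.0557, 0.1637]
ee_rot: [-1.407, -2.803, 0.006]
force: [-0.6, 0.9, -0.4]
width: 1.004
gripper_force: 0.0
```

Run:
```python
from h import *
a=snap("top","pics/t1.png");b=snap("side","pics/s1.png")
a=cv2.resize(a[150:260,255:400],(527,400));b=cv2.resize(b[100:265,230:430],(0,0),fx=2.42,fy=2.42)[:400]
c=np.hstack([a[:,150:450],b[:400,:485]]); cv2.imwrite("pics/c1.png",c[:,:,::-1]); print(observe()["position"],c.shape)
```

```text
Traceback (most recent call last):
ValueError: all the input array dimensions except for the concatenation axis must match exactly, but along dimension 0, the array at index 0 has size 400 and the array at index 1 has size 399
```

Run:
```python
import cv2
b=cv2.imread("pics/s1.png")[100:265,230:430]; cv2.imwrite("pics/c1.png",cv2.resize(b,(727,600),interpolation=cv2.INTER_CUBIC))
```

```text
(no output)
```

View pics/c1.png

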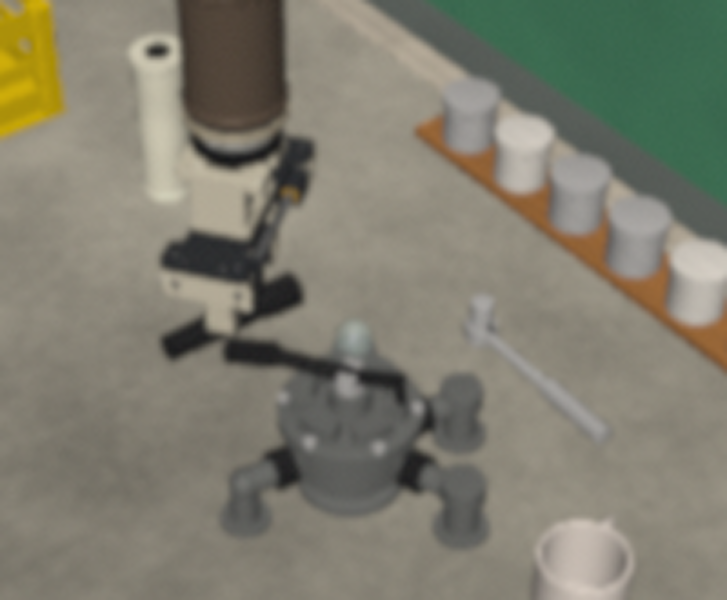

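The side view shows the gripper above and straddling the lever grip. The near finger tip is at crop (222,325), which is about full-image (291,189). I'll check that by projection.

Run:
```python
from h import *
p=observe()["position"]; print(p)
for s in(-.055,.055): print(proj("side",p+s*np.array([.8,.6,0])))
for r in(.064,.09,.116): print(r,proj("side",[.534-.595*r,-.02+.804*r,.149-r*.15+.0]))
```

```text
[0.47856851 0.05602839 0.16713388]
(np.float64(292.189459447507), np.float64(200.95386552749042))
(np.float64(303.2089868338351), np.float64(178.70012155020805))
0.064 (np.float64(306.93675500576046), np.float64(197.8439114557318))
0.09 (np.float64(299.343950187425), np.float64(197.14895392101656))
0.116 (np.float64(291.83211552791363), np.float64(196.4614074581395))
```

{"method": "step_arm", "body": {"steps": [[0, 0, -16, 0, 0, 0], [0, 0, -16, 0, 0, 0], [0, 0, -16, 0, 0, 0], [0, 0, 0, 0, 0, 0]]}}

```text
clock: 2.53
position: [0.4785, 0.0561, 0.1186]
ee_rot: [-1.408, -2.807, 0.002]
force: [-0.3, 0.1, 0.7]
width: 0.998
gripper_force: 0.0
```

{"method": "step_arm", "body": {"steps": [[0, 0, 0, 0, 0, 0], [0, 0, 0, 0, 0, 0], [0, 0, 0, 0, 0, 0], [0, 0, 0, 0, 0, 0], [0, 0, 0, 0, 0, 0], [0, 0, 0, 0, 0, 0], [0, 0, 0, 0, 0, 0], [0, 0, 0, 0, 0, 0], [0, 0, 0, 0, 0, 0], [0, 0, 0, 0, 0, 0]], "gripper": 0.0, "force": 10}}

```text
clock: 3.37
position: [0.4793, 0.0555, 0.1193]
ee_rot: [-1.41, -2.807, 0.0]
force: [0.6, 0.8, 0.4]
width: 0.327
gripper_force: 0.0
```

{"method": "step_arm", "body": {"steps": [[0, 0, 0, 0, 0, 0], [0, 0, 0, 0, 0, 0], [0, 0, 0, 0, 0, 0], [0, 0, 0, 0, 0, 0]], "force": 40}}

```text
clock: 3.7
position: [0.4793, 0.0555, 0.1193]
ee_rot: [1.41, 2.807, -0.0]
force: [-0.2, -0.4, -0.5]
width: 0.039
gripper_force: 0.0
```

Run:
```python
from h import *
a=snap("top","pics/t2.png");b=snap("side","pics/s2.png")
a=cv2.resize(a[165:245,280:380],(400,320),interpolation=2);b=cv2.resize(b[130:230,250:350],(400,400),interpolation=2)
c=np.zeros((400,800,3),np.uint8);c[:320,:400]=a;c[:,400:]=b
cv2.imwrite("pics/c2.png",c[:,:,::-1]); print(observe()["position"],observe()["width"])
```

```text
[0.47931382 0.05550933 0.11932714] 0.008209136174235849
```

View pics/c2.png

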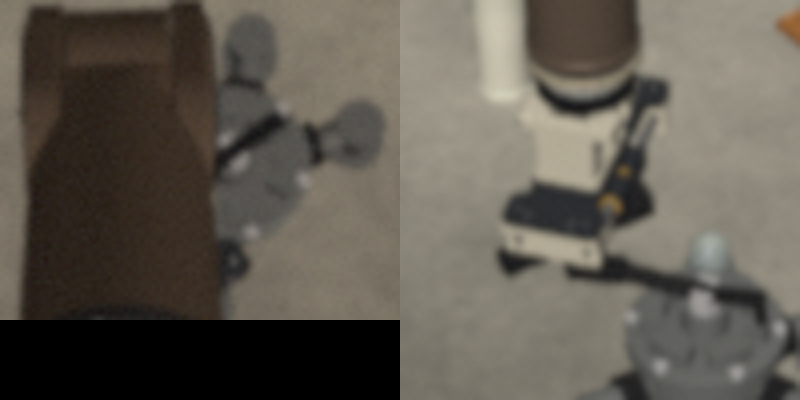

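Run:
```python
from h import *
o=observe();p=o["position"]
for dz in(0,.019,.066,.1,.16): print(dz,np.round(proj("side",p+[0,0,dz]),1),np.round(proj("top",p+[0,0,dz]),1))
print(np.round(proj("side",[.4785,.056,.167+.066]),1))
a=cv2.imread("pics/s2.png")[140:215,255:335]
cv2.imwrite("pics/c3.png",cv2.convertScaleAbs(cv2.resize(a,(640,600),interpolation=cv2.INTER_CUBIC),alpha=1.8,beta=15))
```

```text
0 [298.7 200.4] [314.4 220.9]
0.019 [298.5 196.1] [314.2 219.8]
0.066 [297.9 185.3] [313.9 217. ]
0.1 [297.5 177.2] [313.6 214.8]
0.16 [296.7 162.3] [313.  210.7]
[297.  173.9]
```

View pics/c3.png

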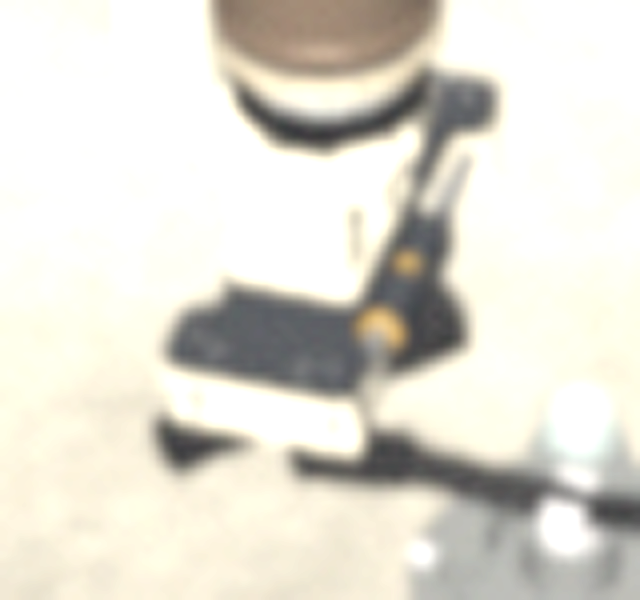

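The enlarged picture shows the lever unmoved, with the shut fingers hidden behind the body plate. The plate's lower edge is near crop (265,440), higher than I predicted. I'll probe downward gently to find out where the tips are.

{"method": "step_arm", "body": {"steps": [[0, 0, -3, 0, 0, 0], [0, 0, -3, 0, 0, 0], [0, 0, 0, 0, 0, 0]], "force": 10}}

```text
clock: 4.05
position: [0.4789, 0.0555, 0.1127]
ee_rot: [-1.41, -2.807, 0.001]
force: [-0.5, -0.2, 0.2]
width: 0.005
gripper_force: 0.0
```

{"method": "step_arm", "body": {"steps": [[0, 0, -4, 0, 0, 0], [0, 0, -4, 0, 0, 0], [0, 0, 0, 0, 0, 0]]}}

```text
clock: 4.3
position: [0.4795, 0.0557, 0.105]
ee_rot: [1.41, 2.807, 0.0]
force: [-0.8, 0.9, 7.8]
width: 0.004
gripper_force: 3.9
```

Run:
```python
from h import *
b=snap("side","pics/s3.png")
cv2.imwrite("pics/c4.png",cv2.convertScaleAbs(cv2.resize(b[140:230,250:350],(660,594),interpolation=2)[:,:,::-1],alpha=1.5)); print(observe())
# lever mask compare with s0, near the tail (unoccluded)
```

```text
{'clock': 4.35, 'joints': array([-0.55101186,  0.30811625,  0.40898558,  2.03971855, -0.16531583,
        0.82440024,  0.59321997]), 'dq': array([-0.0024973 , -0.00619306,  0.00155991, -0.00342587,  0.0029897 ,
        0.01058879, -0.00187152]), 'joint_efforts': array([ 2.60428218e-01, -4.37653434e+01,  4.04911593e+00, -2.36497146e+01,
        3.64191423e-02, -6.07708599e-01,  5.42053697e-02]), 'position': array([0.47951306, 0.05567802, 0.10529506]), 'ee_rot': array([1.41016529e+00, 2.80726400e+00, 4.67594225e-04]), 'force': array([-1.8387696 ,  1.53423286,  5.70034686]), 'ft_torque': array([-0.00799939,  0.31649863, -0.02875906]), 'gripper_force': 3.3390092564513907, 'width': 0.008034186100689783}
```

View pics/c4.png

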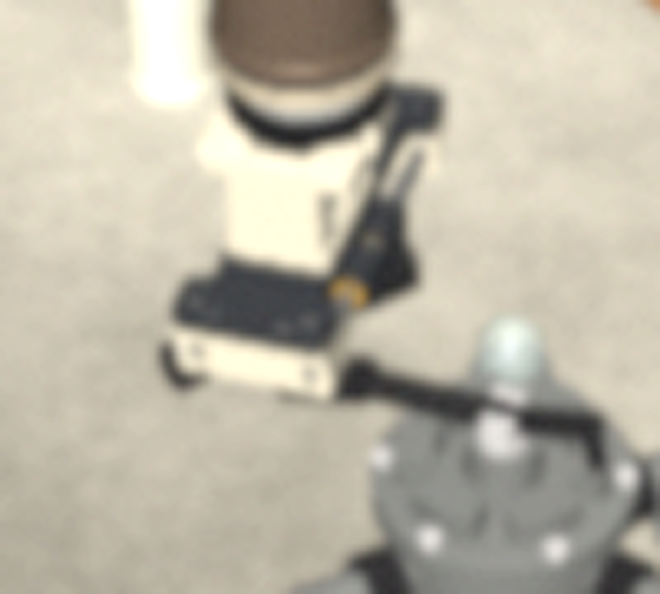

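The shut fingers touched the lever at a reported z of about 0.107, with 8 N upward. So the real tips are about 40 mm higher than I assumed, which agrees with the pictures. I'll rise, open and go deeper.

{"method": "step_arm", "body": {"steps": [[0, 0, 8, 0, 0, 0], [0, 0, 8, 0, 0, 0], [0, 0, 8, 0, 0, 0], [0, 0, 0, 0, 0, 0], [0, 0, 0, 0, 0, 0], [0, 0, 0, 0, 0, 0], [0, 0, 0, 0, 0, 0], [0, 0, 0, 0, 0, 0], [0, 0, 0, 0, 0, 0], [0, 0, 0, 0, 0, 0], [0, 0, 0, 0, 0, 0]], "gripper": 0.7}}

```text
clock: 5.27
position: [0.4793, 0.0555, 0.1292]
ee_rot: [-1.41, -2.807, 0.0]
force: [-0.0, 0.2, -0.4]
width: 0.693
gripper_force: 0.0
```

{"method": "step_arm", "body": {"steps": [[0, 0, -8, 0, 0, 0], [0, 0, -8, 0, 0, 0], [0, 0, -6, 0, 0, 0], [0, 0, -4, 0, 0, 0], [0, 0, 0, 0, 0, 0]]}}

```text
clock: 5.68
position: [0.4785, 0.0553, 0.1021]
ee_rot: [-1.41, -2.806, 0.002]
force: [0.0, -0.6, 0.5]
width: 0.701
gripper_force: 0.0
```

{"method": "step_arm", "body": {"steps": [[0, 0, -5, 0, 0, 0], [0, 0, -5, 0, 0, 0], [0, 0, -5, 0, 0, 0], [0, 0, -5, 0, 0, 0], [0, 0, 0, 0, 0, 0]]}}

```text
clock: 6.1
position: [0.4787, 0.0554, 0.0823]
ee_rot: [-1.41, -2.806, 0.001]
force: [-1.0, 0.0, -0.1]
width: 0.695
gripper_force: 0.0
```

{"method": "step_arm", "body": {"steps": [[0, 0, 0, 0, 0, 0], [0, 0, 0, 0, 0, 0], [0, 0, 0, 0, 0, 0], [0, 0, 0, 0, 0, 0], [0, 0, 0, 0, 0, 0], [0, 0, 0, 0, 0, 0], [0, 0, 0, 0, 0, 0], [0, 0, 0, 0, 0, 0], [0, 0, 0, 0, 0, 0], [0, 0, 0, 0, 0, 0]], "gripper": 0.0, "force": 10}}

```text
clock: 6.93
position: [0.4798, 0.0561, 0.0835]
ee_rot: [1.409, 2.807, 0.001]
force: [3.0, 4.2, 0.7]
width: 0.235
gripper_force: 10.1
```

{"method": "step_arm", "body": {"steps": [[0, 0, 0, 0, 0, 0], [0, 0, 0, 0, 0, 0], [0, 0, -2, 0, 0, 0], [0, 0, -2, 0, 0, 0], [0, 0, 0, 0, 0, 0]], "force": 45}}

```text
clock: 7.35
position: [0.4803, 0.0565, 0.0801]
ee_rot: [1.408, 2.807, 0.003]
force: [-0.8, 6.3, 12.1]
width: 0.237
gripper_force: 45.0
```

{"method": "step_arm", "body": {"steps": [[0, 0, -2, 0, 0, 0], [0, 0, -2, 0, 0, 0], [0, 0, 0, 0, 0, 0]]}}

```text
clock: 7.6
position: [0.4805, 0.0565, 0.0762]
ee_rot: [1.408, 2.807, 0.004]
force: [-0.3, 5.4, 12.3]
width: 0.232
gripper_force: 45.0
```

{"method": "step_arm", "body": {"steps": [[0, 0, -1.5, 0, 0, 0], [0, 0, -1.5, 0, 0, 0], [0, 0, 0, 0, 0, 0]]}}

```text
clock: 7.85
position: [0.4806, 0.0565, 0.0734]
ee_rot: [1.408, 2.807, 0.004]
force: [-0.1, 6.2, 13.3]
width: 0.235
gripper_force: 45.0
```

{"method": "step_arm", "body": {"steps": [[0, 0, -1.5, 0, 0, 0], [0, 0, -1.5, 0, 0, 0], [0, 0, 0, 0, 0, 0]]}}

```text
clock: 8.1
position: [0.4815, 0.0571, 0.0716]
ee_rot: [1.408, 2.806, 0.007]
force: [-4.9, 7.8, 31.4]
width: 0.234
gripper_force: 45.0
```

Run:
```python
import numpy as np
c=np.array([.534,-.0205]);r=.0925
b=np.radians(np.arange(124.3,69,-4.5)); P=1000*(c+r*np.c_[np.cos(b),np.sin(b)])
print(np.diff(P,axis=0).round(1).tolist(),len(b)-1, np.degrees(b[-1]), np.radians(4.5))
```

```text
[[6.2, 3.9], [6.4, 3.4], [6.7, 2.8], [6.9, 2.3], [7.0, 1.8], [7.2, 1.2], [7.2, 0.6], [7.3, 0.1], [7.2, -0.5], [7.2, -1.1], [7.1, -1.6], [6.9, -2.2]] 12 70.3 0.07853981633974483
```

{"method": "step_arm", "body": {"steps": [[0, 0, 2, 0, 0, 0], [0, 0, 2, 0, 0, 0], [0, 0, 0, 0, 0, 0], [0, 0, 0, 0, 0, 0], [0, 0, 0, 0, 0, 0]]}}

```text
clock: 8.52
position: [0.4807, 0.0565, 0.0742]
ee_rot: [1.408, 2.806, 0.004]
force: [2.6, 5.6, 7.4]
width: 0.234
gripper_force: 45.1
```

{"method": "step_arm", "body": {"steps": [[6.2, 3.9, 0, 0, 0, -0.0785], [6.4, 3.4, 0, 0, 0, -0.0785], [6.7, 2.8, 0, 0, 0, -0.0785], [0, 0, 0, 0, 0, 0]]}}

```text
clock: 8.85
position: [0.5001, 0.0679, 0.0739]
ee_rot: [1.735, 2.619, 0.004]
force: [-0.6, 8.2, 7.7]
width: 0.233
gripper_force: 45.0
```

{"method": "step_arm", "body": {"steps": [[6.9, 2.3, 0, 0, 0, -0.0785], [7.0, 1.8, 0, 0, 0, -0.0785], [7.2, 1.2, 0, 0, 0, -0.0785], [7.2, 0.6, 0, 0, 0, -0.0785], [0, 0, 0, 0, 0, 0]]}}

```text
clock: 9.27
position: [0.5284, 0.0751, 0.074]
ee_rot: [-2.121, -2.315, -0.005]
force: [-0.1, 13.2, 7.0]
width: 0.237
gripper_force: 45.0
```

{"method": "step_arm", "body": {"steps": [[7.3, 1.6, 0, 0, 0, -0.0785], [7.5, 1.0, 0, 0, 0, -0.0785], [7.2, -0.6, 0, 0, 0, -0.0785], [7.1, -1.1, 0, 0, 0, -0.0785], [7.0, -2.0, 0, 0, 0, -0.0785], [0, 0, 0, 0, 0, 0]]}}

```text
clock: 9.77
position: [0.5648, 0.0713, 0.074]
ee_rot: [2.536, 1.855, 0.004]
force: [1.3, 5.7, 6.5]
width: 0.232
gripper_force: 45.0
```

{"method": "step_arm", "body": {"steps": [[0, 0, 3, 0, 0, 0], [0, 0, 3, 0, 0, 0], [0, 0, 3, 0, 0, 0], [0, 0, 0, 0, 0, 0], [0, 0, 0, 0, 0, 0]]}}

```text
clock: 10.18
position: [0.5635, 0.0709, 0.0822]
ee_rot: [2.53, 1.862, 0.002]
force: [5.6, 4.3, -4.7]
width: 0.235
gripper_force: 45.0
```

{"method": "step_arm", "body": {"steps": [[0, 0, 0, 0, 0, 0], [0, 0, 0, 0, 0, 0], [0, 0, 0, 0, 0, 0], [0, 0, 0, 0, 0, 0]], "gripper": 0.38, "force": 10}}

```text
clock: 10.52
position: [0.5625, 0.0697, 0.0822]
ee_rot: [-2.531, -1.86, 0.002]
force: [-0.3, 0.2, 0.3]
width: 0.375
gripper_force: 0.0
```

Run:
```python
import numpy as np
c=np.array([.534,-.0185]);r=.0927
b=np.radians(np.arange(72,37,-1.5)); P=1000*(c+r*np.c_[np.cos(b),np.sin(b)])
print(np.diff(P,axis=0).round(1).tolist())
```

```text
[[2.3, -0.8], [2.3, -0.8], [2.3, -0.9], [2.2, -1.0], [2.2, -1.0], [2.2, -1.1], [2.1, -1.1], [2.1, -1.2], [2.1, -1.2], [2.1, -1.3], [2.0, -1.3], [2.0, -1.4], [1.9, -1.5], [1.9, -1.5], [1.9, -1.6], [1.8, -1.6], [1.8, -1.6], [1.7, -1.7], [1.7, -1.7], [1.6, -1.8], [1.6, -1.8], [1.6, -1.9], [1.5, -1.9]]
```

{"method": "step_arm", "body": {"steps": [[2.3, -0.8, 0, 0, 0, -0.0262], [2.3, -0.8, 0, 0, 0, -0.0262], [2.3, -0.9, 0, 0, 0, -0.0262], [2.2, -1, 0, 0, 0, -0.0262], [2.2, -1, 0, 0, 0, -0.0262], [2.2, -1.1, 0, 0, 0, -0.0262], [0, 0, 0, 0, 0, 0]]}}

```text
clock: 11.1
position: [0.5771, 0.0646, 0.0823]
ee_rot: [2.671, 1.654, 0.0]
force: [-1.0, 1.4, 0.8]
width: 0.383
gripper_force: 1.0
```

{"method": "step_arm", "body": {"steps": [[2.1, -1.1, 0, 0, 0, -0.0262], [2.1, -1.2, 0, 0, 0, -0.0262], [2.1, -1.2, 0, 0, 0, -0.0262], [0, 0, 0, 0, 0, 0]]}}

```text
clock: 11.43
position: [0.5837, 0.0611, 0.0824]
ee_rot: [2.733, 1.547, 0.001]
force: [-1.3, 1.1, -0.2]
width: 0.382
gripper_force: 0.7
```

{"method": "step_arm", "body": {"steps": [[2.1, -1.3, 0, 0, 0, -0.0262], [2.0, -1.3, 0, 0, 0, -0.0262], [2.0, -1.4, 0, 0, 0, -0.0262], [0, 0, 0, 0, 0, 0]]}}

```text
clock: 11.77
position: [0.5897, 0.0571, 0.0824]
ee_rot: [2.792, 1.439, 0.001]
force: [-1.2, 2.1, 0.3]
width: 0.384
gripper_force: 1.0
```

{"method": "step_arm", "body": {"steps": [[1.9, -1.5, 0, 0, 0, -0.0262], [1.9, -1.5, 0, 0, 0, -0.0262], [0, 0, 0, 0, 0, 0]]}}

```text
clock: 12.02
position: [0.5934, 0.0543, 0.0825]
ee_rot: [2.829, 1.365, 0.001]
force: [-0.4, 3.5, 1.3]
width: 0.381
gripper_force: 1.2
```

{"method": "step_arm", "body": {"steps": [[1.9, -1.6, 0, 0, 0, -0.0262], [1.8, -1.6, 0, 0, 0, -0.0262], [0, 0, 0, 0, 0, 0]]}}

```text
clock: 12.27
position: [0.5971, 0.0506, 0.0825]
ee_rot: [2.864, 1.29, 0.001]
force: [-0.9, 1.7, 1.0]
width: 0.381
gripper_force: 0.9
```

{"method": "step_arm", "body": {"steps": [[1.8, -1.6, 0, 0, 0, -0.0262], [1.7, -1.7, 0, 0, 0, -0.0262], [0, 0, 0, 0, 0, 0]]}}

```text
clock: 12.52
position: [0.6005, 0.0469, 0.0824]
ee_rot: [2.896, 1.214, 0.001]
force: [0.0, -0.2, -0.8]
width: 0.383
gripper_force: 0.2
```

{"method": "step_arm", "body": {"steps": [[0.9, -0.9, 0, 0, 0, -0.0131], [0.9, -0.9, 0, 0, 0, -0.0131], [0, 0, 0, 0, 0, 0]]}}

```text
clock: 12.77
position: [0.6019, 0.0455, 0.0823]
ee_rot: [2.912, 1.179, -0.0]
force: [-0.9, -0.6, 0.6]
width: 0.379
gripper_force: 0.2
```

{"method": "step_arm", "body": {"steps": [[0.9, -0.9, 0, 0, 0, -0.0131], [0.9, -0.9, 0, 0, 0, -0.0131], [0, 0, 0, 0, 0, 0]]}}

```text
clock: 13.02
position: [0.6036, 0.0438, 0.0823]
ee_rot: [2.927, 1.14, -0.0]
force: [0.4, -1.2, -0.1]
width: 0.379
gripper_force: 0.3
```

{"method": "step_arm", "body": {"steps": [[0.8, -0.9, 0, 0, 0, -0.0131], [0.8, -0.9, 0, 0, 0, -0.0131], [0, 0, 0, 0, 0, 0]]}}

```text
clock: 13.27
position: [0.6052, 0.0422, 0.0823]
ee_rot: [2.942, 1.102, -0.0]
force: [-1.0, 0.6, -0.2]
width: 0.381
gripper_force: 0.4
```

Forces are still small, so I'll look to see whether the nib has dropped.

Run:
```python
from h import *
a=snap("top","pics/t4.png");b=snap("side","pics/s4.png")
a=cv2.resize(a[160:250,280:380],(400,360),interpolation=2);b=cv2.resize(b[150:250,280:380],(400,400),interpolation=2)
c=np.zeros((400,800,3),np.uint8);c[:360,:400]=a;c[:,400:]=b
cv2.imwrite("pics/c5.png",cv2.convertScaleAbs(c[:,:,::-1],alpha=1.5)); 
for z in(.149,.136):
  for be in(48,54): print(z,be,np.round(proj("side",[.534+.1*np.cos(np.radians(be)),-.02+.1*np.sin(np.radians(be)),z]),1),"tail",np.round(proj("side",[.534-.05*np.cos(np.radians(be)),-.02-.05*np.sin(np.radians(be)),.132+(.132-z)/90*50+.01]),1))
```

```text
0.149 48 [328.7 179. ] tail [324.6 214.4]
0.149 54 [325.5 178.9] tail [326.2 214.4]
0.136 48 [328.6 181.9] tail [324.6 212.7]
0.136 54 [325.5 181.8] tail [326.2 212.8]
```

View pics/c5.png

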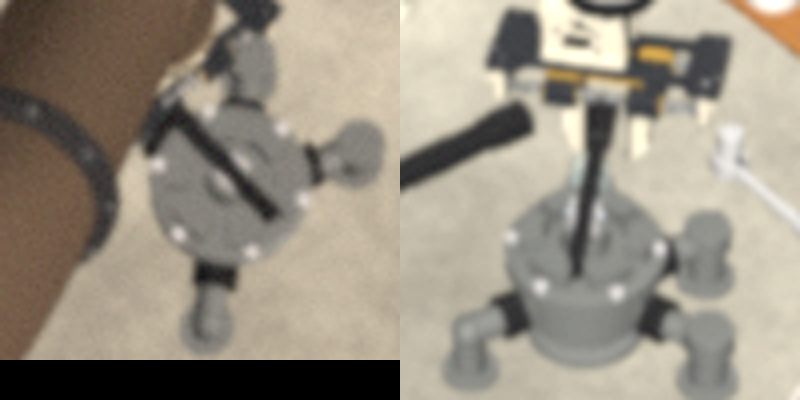

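The side view shows the lever at crop (600,110)-(577,275), between the fingers and close to the trailing left one, at a bearing of about 46°. I'll go on feeling for the notch's wall.

{"method": "step_arm", "body": {"steps": [[0.8, -1.0, 0, 0, 0, -0.0131], [0.8, -1.0, 0, 0, 0, -0.0131], [0, 0, 0, 0, 0, 0]]}}

```text
clock: 13.62
position: [0.6059, 0.0413, 0.0821]
ee_rot: [-2.954, -1.064, 0.002]
force: [-4.2, 2.4, 2.5]
width: 0.379
gripper_force: 2.5
```

{"method": "step_arm", "body": {"steps": [[0.8, -1.0, 0, 0, 0, -0.0131], [0.8, -1.0, 0, 0, 0, -0.0131], [0, 0, 0, 0, 0, 0]]}}

```text
clock: 13.87
position: [0.6062, 0.0406, 0.0818]
ee_rot: [-2.965, -1.025, 0.005]
force: [-9.1, 6.0, 4.8]
width: 0.38
gripper_force: 5.0
```

Blocked at 11 N, so the nib is in the notch. I'll back off to relieve it, open the gripper and rise.

{"method": "step_arm", "body": {"steps": [[-1.6, 2.0, 0, 0, 0, 0.0262], [-1.6, 2.0, 0, 0, 0, 0.0262], [-1.6, 1.9, 0, 0, 0, 0.0262], [-1, 1, 0, 0, 0, 0], [0, 0, 0, 0, 0, 0], [0, 0, 0, 0, 0, 0], [0, 0, 0, 0, 0, 0], [0, 0, 0, 0, 0, 0]], "gripper": 0.7}}

```text
clock: 14.53
position: [0.6027, 0.0451, 0.0824]
ee_rot: [2.926, 1.142, 0.0]
force: [0.8, 0.4, -0.4]
width: 0.694
gripper_force: 0.0
```

{"method": "step_arm", "body": {"steps": [[0, 0, 8, 0, 0, 0], [0, 0, 15, 0, 0, 0], [0, 0, 20, 0, 0, 0], [0, 0, 20, 0, 0, 0], [0, 0, 20, 0, 0, 0], [0, 0, 20, 0, 0, 0], [0, 20, 20, 0, 0, 0], [-10, 30, 10, 0, 0, 0], [-10, 35, 0, 0, 0, 0], [-10, 35, 0, 0, 0, 0], [-10, 35, 0, 0, 0, 0], [-10, 35, 0, 0, 0, 0], [-10, 35, 0, 0, 0, 0], [-10, 35, 0, 0, 0, 0], [-10, 35, 0, 0, 0, 0], [0, 0, 0, 0, 0, 0], [0, 0, 0, 0, 0, 0], [0, 0, 0, 0, 0, 0]]}}

```text
clock: 16.03
position: [0.5228, 0.3397, 0.2158]
ee_rot: [2.926, 1.142, 0.001]
force: [0.8, -1.0, 0.4]
width: 0.699
gripper_force: 0.0
```

Run:
```python
from h import *
a=snap("top","pics/t5.png");b=snap("side","pics/s5.png")
a=cv2.resize(a[160:250,280:380],(400,360),interpolation=2);b=cv2.resize(b[150:250,280:380],(400,400),interpolation=2)
c=np.zeros((400,800,3),np.uint8);c[:360,:400]=a;c[:,400:]=b
cv2.imwrite("pics/c6.png",cv2.convertScaleAbs(c[:,:,::-1],alpha=1.5)); print(observe()["force"],observe()["clock"])
for z in(.149,.136):
  for be in(44,48,52):
    u=np.array([np.cos(np.radians(be)),np.sin(np.radians(be))]); g=[*(np.array([.534,-.02])+.116*u),z+(z-.149)/90*26+.009]
    for n,x0,y0,ox in(("side",280,150,400),("top",280,160,0)):
      q=proj(n,g); print(n,z,be,round((q[0]-x0)*4+ox),round((q[1]-y0)*4))
```

```text
[ 0.70062614 -0.28739982  0.80116724] 16.1333
side 0.149 44 606 96
top 0.149 44 134 62
side 0.149 48 596 95
top 0.149 48 126 69
side 0.149 52 587 95
top 0.149 52 120 76
side 0.136 44 606 111
top 0.136 44 134 68
side 0.136 48 596 110
top 0.136 48 127 75
side 0.136 52 587 110
top 0.136 52 120 82
```

View pics/c6.png

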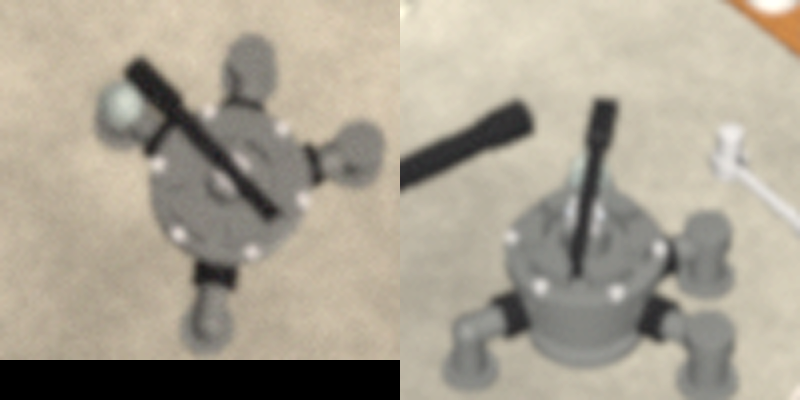

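The lever's grip end is at (135,62) in the top crop and (604,97) in the side crop. Both match a level lever at a bearing of about 45°. That puts the bowl's centre about 15 mm off its line, inside the 28 mm limit, so I'll hand in.

```bash
python3 -c "
from cell import job; print(job.sign_off())"
```

```text
the job is handed in; nothing more can be done
None
```

The lever was pressed to its stop, swung round and dropped into the sight-bowl outlet's notch (level, blocked at 11 N, then released), and I handed the job in at about 16 s; no verdict came back.

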